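# Hold a filter plate to the light, label up

## Task

Check the marked welding filter plate over the light panel: first flip the toggle of the panel's isolator switch to on, then take the plate with the notched, frosted end out of the round holder, gripping it only by its clear glass and never by the frosted end. Tip it over by about 45 degrees with its long edges level, so that the face with the label looks up and not down, and finish holding it still like that over the middle of the light panel, its centre about 12 cm above the white surface. Do not let go at the end, leave the switch on, and leave the spare plate and everything else on the bench where it is.

Things in the scene. Friction and masses are not known exactly. Their poses are not given: they have to be found in the camera images.
- plate_center (a point): Centre of the marked filter plate: loose green glass, 110 mm long (x), 8 mm thick (y), 56 mm high (z), about 0.12 kg, standing on a long edge in a holder slot. Its +x end is frosted white (x +20 to +55 mm), with a 12 x 12 mm square notch cut from its upper (+z) corner. The rest is clear glass (x -55 to +20 mm): grip there, pads centred near x = -20 mm.
- plate: The same plate: axes as plate_center, origin at the middle of its lower long edge, 28 mm below the centre.
- plate_label (a point): Centre of the blank paper label (26 x 30 mm) on the frosted end of the marked plate. It is on ONE face only, the plate's +y face: +y (same axes as the plate) points out of the label. Seen with the label towards you and the notch at the top, the frosted end is on your left.
- spare: Spare cover plate: the same size and glass, no notch, no frosting, no label. It stands in the other slot of the holder, parallel to the marked plate, 80 mm from it centre to centre. Stays where it is. Origin at the middle of its lower long edge.
- holder: Fixed round plate holder, a steel disc 160 mm across, 12 mm thick, at any yaw; origin under its centre. Two slots 10 mm wide along its x, at y = +40 and -40 mm, between wooden rails 90 mm long that rise to 28 mm above the bench. Plates stand on the disc: undersides at 12 mm, top edges at 68 mm (40 mm above the rails). They lift straight out.
- lever (a joint): Toggle of the isolator switch: 0 = off (leaning 0.6 rad to the switch's -x side, the robot's side), 1.2 rad = on (leaning as far to +x). Over-centre: top-heavy and light (about 1 N at the tip); pushed past upright (0.6 rad) it falls to on by itself, before that it falls back to off.
- lever_tip (a point): Middle of the toggle's black cross bar (40 mm long along the switch's y axis plus round ends, 16 mm thick), 70 mm from the pivot: 114 mm above the bench in off and in on, 126 mm when upright. The steel stem below it is 10 mm thick.
- lever_pivot (a point): Pivot of the toggle, 56 mm above the bench, on the fixed grey switch box (110 x 80 mm, 50 mm high; two steel cheeks beside the stem rise to 66 mm). Axes are those of the box: x is the throw direction off to on, y the hinge axis, z up.
- panel_top (a point): Centre of the white diffuser of the fixed inspection light panel, 24 mm above the bench; the panel is a flat aluminium box 140 mm (x) by 180 mm (y). z up.
- spray: Bystander: grey spray can, 64 mm across, 190 mm tall. Stays where it is.
- jar: Bystander: screw-top glass jar, 70 mm across, 85 mm tall. Stays where it is.
- wrench: Bystander: steel wrench lying flat in front of the robot base. Stays where it is.
- driver: Bystander: screwdriver with a black handle, lying flat behind the holder. Stays where it is.
- socket: Bystander: steel socket (tube), 28 mm across, 35 mm tall. Stays where it is.

How it is judged:
On the way, in this order (a step that is already met when the one before it is completed fails the run):
1. the toggle of the isolator switch stands at on (value of joint lever above 1 rad), for 0.2 s.
2. the marked plate is lifted clear of the holder (height (world z) of plate_center above 0.11 m and contact force between plate and holder below 0.05 N and contact force between the fingers and plate above 1 N), for 0.2 s.
3. the plate is held over the light panel, tipped with its label up (z of plate_center in the frame of panel_top between 0.07 and 0.2 m and horizontal distance between plate_center and panel_top below 0.06 m and angle between plate_center's own y axis and vertical below 1.1 rad and angle between plate_center's own x axis and vertical above 1.22 rad), for 0.2 s.
At the end, for the whole second after the job is handed in: Toggle at on (over 1.0 rad). Plate held still in the fingers: centre within 60 mm of the panel's middle seen from above and 70 to 200 mm over the white surface, long axis within 20 degrees of level, the way out of the label within 63 degrees of straight up (all of step 3 and value of joint lever above 1 rad and angle between plate_center's own x axis and vertical below 1.92 rad and contact force between the fingers and plate above 1 N and contact force between plate and holder below 0.1 N and linear speed of plate below 0.03 m/s and angular speed of plate below 0.3 rad/s); the arm keeps its last pose, push and grip.
It fails at once if the fingers touch the frosted end of the plate (contact force between the fingers and plate_c1 above 0.5 N or contact force between the fingers and plate_c2 above 0.5 N).
It fails at once if the spare plate or another bystander is moved more than 30 mm (distance of any of spare, spray, jar, wrench, driver, socket from where it was at the start of the episode above 0.03 m).
It also fails if it takes over 53 s, if anything falls off the work surface, if the arm or the gripper's body presses on something with over 40 N, if the wrist force passes 120 N, or if a joint passes its speed limit or range.

## Robot

A 6-joint arm with a two-finger parallel gripper is mounted at the origin on the work surface. World frame = base frame: x ahead of the robot, y to its left, z up, the work surface at z = 0. Lengths are in m, angles in rad, forces in N, time in s.
With the tool pointing down it reaches from about 0.35 to 0.975 m from the base axis. Payload 4.9 kg.
Tool frame: the origin (TCP) lies between the finger pads; the fingertips stand 14 mm ahead of it and the grasp point (between the pads) lies 5 mm behind it; z points along the fingers, y is the direction in which the jaws open and shut (so a half turn about z gives the same grasp; the last joint's range is limited). The gripper opens to 85 mm and grips with 20 to 120 N. Pads are 22 mm wide; open, the fingers measure 114 mm over their backs; the gripper's body (76 mm by 85 mm) begins 54 mm behind the grasp point. The pads swing forward as they close: fully open they stand 13 mm farther back than shut.
Start: joints at [1.209, 0.053, 1.613, -0, 1.476, -0.119], TCP at [0.15, 0.607, 0.225] pointing down, gripper open.
Joint ranges: [-3.01, 3.01], [-1.01, 2.22], [0.06, 2.58], [-1.02, 4.17], [0.09, 2.62], [-3.14, 3.14]. Speed limits (rad/s): [2.57, 2.57, 3.14, 3.14, 3.14, 3.14].

## Interface

Orientations are given as a rotation vector (axis times angle).
In Python, from workcell import monitor, eyes, bot gives the robot as it stands.
- The arm moves only by the tool apply_moves, never from a script. Its argument "motion" is a list that holds one entry, the list of rows, each a list of 7 numbers: the turn, a rotation vector about the tool's x, y, z as a fraction of full scale, then the shift along the tool's x, y, z as a fraction of full scale, then the opening, from 0 (shut) to 1 (fully open). A call has 1 to 12 rows; each row is the pose to reach, as a shift and turn from the pose measured when the call began, along the tool's axes at that moment; what a row does not reach only later rows make up. Full scale, the value 1, is 0.25 m for a shift and pi/4 rad for a turn. A row lasts 1/10 s, in which the tool goes at most 50 mm and 8.59 degrees, less where a joint would pass 70% of its speed; a pose out of reach is approached as far as the arm can. A call with a number of a shift or a turn outside -1 to 1 is refused whole. A call with a gripper value outside its range is refused whole. The fingers move at their own pace and stop on an object; "force" is the grip in N (left out, the last holds). Time passes only in rows, so rows that repeat a pose let the fingers close. It gives the time, the measured TCP pose, the force and the opening at its end, in the units of the state.
- monitor.state(): the state, without advancing time (a new reading comes with each control period).
- eyes.get_image(name): name is "scene" or "top" or "wrist"; returns the picture (400x640x3 uint8, blue, green, red); there is no depth.
- eyes.camera_info(name): a dict with "fovy" (degrees; the focal length in pixels is half the picture's height over the tangent of half this angle, whatever the lens; pixels are square), "cx", "cy" (the principal point, pixels), "k1" (the pictures are not rectified: a ray, as slopes to the right and down, at radius r is drawn at 1 + k1 r^2 times it, then the intrinsics apply), "position" and "attitude" of the camera in the world. Camera axes: x right, y up, looking along -z (the intrinsics and any distortion apply to the point x, -y, -z); pixel columns grow to the right and rows downward; lengths in m; the calibration is good to about 2 mm. A picture is of the moment at which its call begins: read the wrist's pose just before it. camera_info takes no time and is no camera call; for the wrist camera it gives the pose at the moment of the call.
- bot.sign_off(): hands the job in, once; it reports no verdict.
The state is a dict: "time": time; "qpos": joint angles; "qd": joint speeds; "joint_efforts": joint torques, N m; "tcp_pos": TCP position; "tool_rot": TCP orientation; "wrist_force": force on the tool from outside, world axes, zero at the start; "wrist_torque": the same for the moment, N m; "gripper_width": opening from 0.0 (shut) to 1.0 (fully open).
Only numpy, scipy, OpenCV 4.12 (cv2) and the standard library are available. Lean on these libraries where they do the work, as an engineer would, in place of code of your own. Each camera call takes 0.05 s, during which the arm holds its last target.

## Working session

There is one attempt and no reset: what is moved stays moved. The work goes in short steps, Python scripts to look and compute and a tool call to move; the robot and the scene stay as the last step left them, time stands still between calls to the robot, and variables do not carry over. Pictures are saved under pics/ and viewed, and the job is handed in when it is done.

Besides the shell and the picture viewer there is one more tool, called after ">>>" as name(argument=value, ...) on one line, values as JSON. apply_moves: Moves the arm, as the interface text tells. Shift numbers are shares of 0.25 m and turn numbers shares of pi/4 rad, none past 1 either way. Its arguments: {"type":"object","properties":{"motion":{"type":"array"},"force":{"type":"number"}},"required":["motion"]}

```bash
mkdir -p pics; ls
python3 - <<'E'
from workcell import monitor, eyes, bot
import cv2
print(monitor.state())
for n in ("scene","top","wrist"):
    print(n,eyes.camera_info(n))
    cv2.imwrite(f"pics/{n}0.png",eyes.get_image(n))
E
```

```text
pics
{'time': 0.0, 'qpos': array([ 1.20900422e+00,  5.33622119e-02,  1.61431627e+00, -1.78748469e-05,
        1.47599173e+00, -1.19001288e-01]), 'qd': array([-5.00032829e-04,  3.60074770e-04, -2.73163401e-04,  4.81646234e-05,
        5.35831188e-04, -4.00602228e-04]), 'joint_efforts': array([ 2.62727852e-03, -3.93672502e+01, -3.70187473e+01,  5.53565189e-05,
        6.78362310e-03,  1.02606222e-06]), 'tcp_pos': array([0.1500334 , 0.60606076, 0.22344641]), 'tool_rot': array([-0.38037823, -3.11799737,  0.00317575]), 'wrist_force': array([0.12967207, 0.72767452, 0.7212227 ]), 'wrist_torque': array([ 0.00366078,  0.00333524, -0.00960489]), 'gripper_width': 0.9989345673813508}
scene {'fovy': 48.384648428615236, 'cx': 313.6260485628108, 'cy': 199.08961884185763, 'k1': 0.021814921288870293, 'position': array([ 0.93708971, -0.48916283,  1.14984052]), 'attitude': array([0.49982926, 0.1792016 , 0.61663937])}
top {'fovy': 43.11730625235839, 'cx': 324.67300599211256, 'cy': 204.59771903299304, 'k1': -0.06070302514002294, 'position': array([ 0.38859289, -0.02530026,  1.40464293]), 'attitude': array([ 0.11910733, -0.08197977, -1.59757741])}
wrist {'fovy': 69.72034523112227, 'cx': 315.3582685706617, 'cy': 199.42244376583125, 'k1': -0.001349231703923551, 'position': array([0.08396883, 0.62267018, 0.37196796]), 'attitude': array([-0.22927464, -0.17679486,  1.32028499])}
```

View pics/scene0.png

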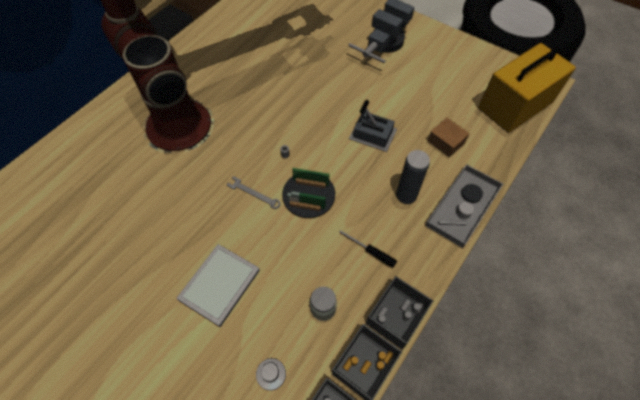

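View pics/top0.png

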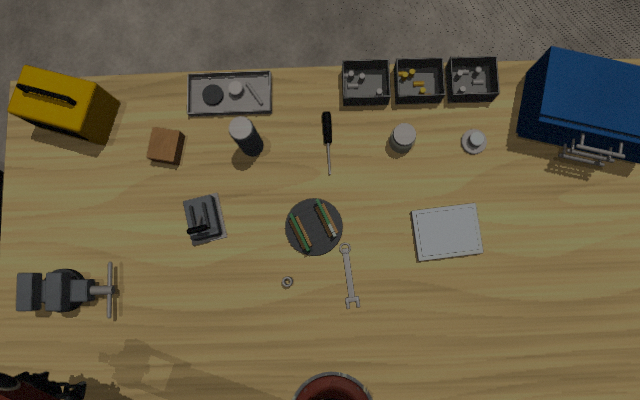

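View pics/wrist0.png

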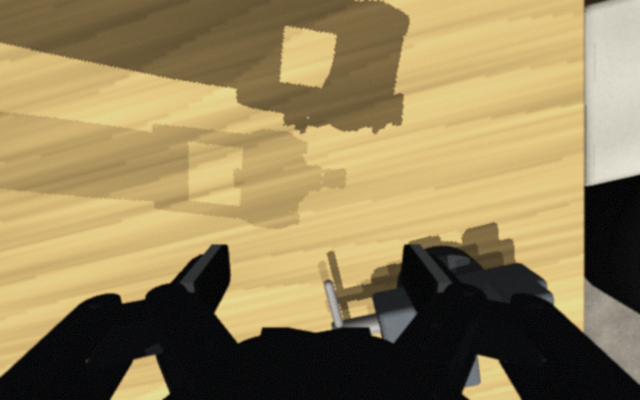

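The top view shows the switch near (205,220), the holder at (314,227) with the marked plate in its right-hand slot (frosted end low, around (333,236)), and the panel at (447,232). The scene view puts the spare at (310,177) and the marked plate at (307,199). I'll zoom in next.

```bash
cat > h.py <<'E'
import numpy as np, cv2
from scipy.spatial.transform import Rotation as R
from workcell import monitor, eyes, bot
def K(ci): 
    f=200/np.tan(np.radians(ci['fovy']/2)); return f
def rays(ci,px):
    px=np.atleast_2d(np.array(px,float)); f=K(ci)
    Km=np.array([[f,0,ci['cx']],[0,f,ci['cy']],[0,0,1]])
    u=cv2.undistortPoints(px.reshape(-1,1,2),Km,np.array([ci['k1'],0,0,0.])).reshape(-1,2)
    d=np.c_[u[:,0],-u[:,1],-np.ones(len(u))]
    return R.from_rotvec(ci['attitude']).apply(d)
def plane(ci,px,z):
    d=rays(ci,px); p=ci['position']; return p+d*((z-p[2])/d[:,2])[:,None]
def proj(ci,P):
    c=R.from_rotvec(ci['attitude']).inv().apply(np.atleast_2d(P)-ci['position'])
    x=c[:,0]/-c[:,2]; y=-c[:,1]/-c[:,2]; g=1+ci['k1']*(x*x+y*y); f=K(ci)
    return np.c_[ci['cx']+f*x*g, ci['cy']+f*y*g]
def tri(c1,p1,c2,p2):
    d1=rays(c1,p1)[0];d2=rays(c2,p2)[0]
    s=np.linalg.lstsq(np.c_[d1,-d2],c2['position']-c1['position'],rcond=None)[0]
    a=c1['position']+s[0]*d1;b=c2['position']+s[1]*d2
    return (a+b)/2,np.linalg.norm(a-b)
E
python3 - <<'E'
import cv2
a=cv2.imread('pics/top0.png');b=cv2.imread('pics/scene0.png')
def crop(im,x,y,w,h,s): return cv2.resize(im[y:y+h,x:x+w],None,fx=s,fy=s,interpolation=cv2.INTER_CUBIC)
cv2.imwrite('pics/c1.png',cv2.hconcat([crop(a,275,185,80,80,5),crop(a,165,180,80,80,5)]))
cv2.imwrite('pics/c2.png',cv2.hconcat([crop(b,270,155,80,80,5),crop(b,335,85,80,80,5)]))
E
```

```text
(no output)
```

View pics/c1.png

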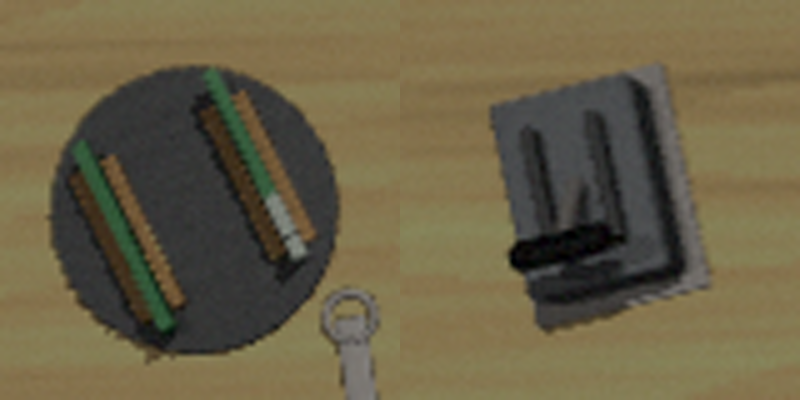

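View pics/c2.png

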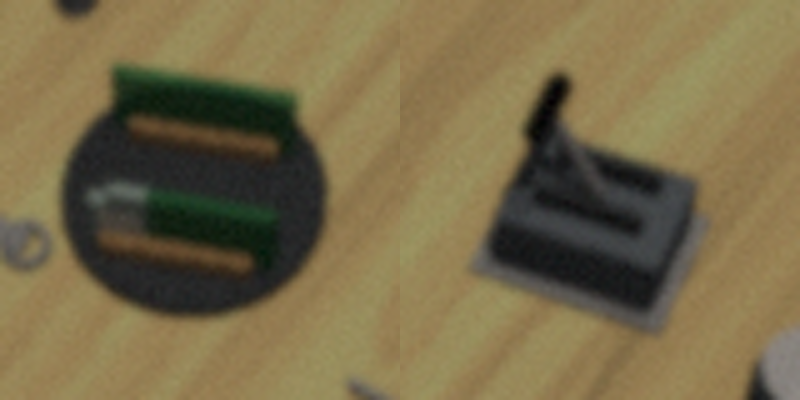

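Run:
```python
from h import *
T=eyes.camera_info('top');S=eyes.camera_info('scene')
a=cv2.imread('pics/top0.png');b=cv2.imread('pics/scene0.png')
np.set_printoptions(precision=4,suppress=True)
ct=lambda x,y,ox,oy:[ox+(x+.5)/5-.5,oy+(y+.5)/5-.5]
P=lambda x,y,z:plane(T,[ct(x,y,275,185)],z)[0]
m=[P(211,72,.068),P(272,196,.068),P(299,255,.057)];print('marked',m, 'len',np.linalg.norm((m[2]-m[0])[:2]))
s=[P(82,145,.068),P(165,327,.068)];print('spare',s,np.linalg.norm(s[1]-s[0]))
# disc
hsv=cv2.cvtColor(a,cv2.COLOR_BGR2HSV)
g=((hsv[...,0]>45)&(hsv[...,0]<90)&(hsv[...,1]>80)).astype('uint8')
n,l,st,c=cv2.connectedComponentsWithStats(g)
for i in range(1,n):
    if st[i,4]>40 and 270<c[i,0]<360: 
        print('green',st[i],c[i],cv2.minAreaRect(np.argwhere(l==i)[:,::-1].astype('float32')))
# white panel
w=((hsv[...,1]<40)&(hsv[...,2]>110)).astype('uint8');w[:, :390]=0;w[:190]=0;w[:,500:]=0
n,l,st,c=cv2.connectedComponentsWithStats(w);i=1+st[1:,4].argmax()
r=cv2.minAreaRect(np.argwhere(l==i)[:,::-1].astype('float32'));bx=cv2.boxPoints(r)
q=plane(T,bx,.024);print('panel',q,q.mean(0),[np.linalg.norm(q[k]-q[k-1]) for k in range(4)])
# switch bar
L=[plane(T,[ct(x,y,165,180)],.114)[0] for x,y in((115,254),(222,237))];L=np.array(L)
L=[plane(T,[ct(x-400,y,165,180)],.114)[0] for x,y in((515,254),(620,236))];L=np.array(L)
print('bar',L,L.mean(0),np.linalg.norm(L[1]-L[0]))
# box top corners z=.05
B=np.array([plane(T,[ct(x-400,y,165,180)],.05)[0] for x,y in((494,104),(628,75),(683,275),(533,300))]);print('boxtop',B,B.mean(0),[np.linalg.norm(B[k]-B[k-1]) for k in range(4)])
cs=lambda x,y,ox,oy:[ox+(x+.5)/5-.5,oy+(y+.5)/5-.5]
print('bar tri',tri(T,ct(567-400,246,165,180),S,cs(547-400,107,335,85)))
# disc ellipse
D=np.array([P(x,y,.012) for x,y in((52,215),(340,200),(190,66),(200,355))]);print('disc',D,(D[0]+D[1])/2,(D[2]+D[3])/2)
```

```text
marked [array([0.5761, 0.0244, 0.068 ]), array([ 0.5088, -0.0062,  0.068 ]), array([ 0.4779, -0.0195,  0.057 ])] len 0.10766809535041655
spare [array([0.5391, 0.0941, 0.068 ]), array([0.4412, 0.0522, 0.068 ])] 0.10646821776403254
green [316 199  14  25  80] [322.3875 211.3625] ((322.3000183105469, 211.10003662109375), (26.385601043701172, 3.130495309829712), 63.43495178222656)
green [290 213  20  39 143] [299.7273 232.3986] ((299.7832946777344, 232.10195922851562), (42.047454833984375, 3.991847038269043), 64.79887390136719)
panel [[ 0.5426 -0.2327  0.024 ]
 [ 0.56   -0.4116  0.024 ]
 [ 0.4225 -0.4203  0.024 ]
 [ 0.4056 -0.2435  0.024 ]] [ 0.4827 -0.327   0.024 ] [np.float64(0.13743347707901163), np.float64(0.17975586261338994), np.float64(0.13783447458277215), np.float64(0.17763328863642278)]
bar [[0.4983 0.3589 0.114 ]
 [0.506  0.3039 0.114 ]] [0.5022 0.3314 0.114 ] 0.055512600501634195
boxtop [[0.5862 0.3901 0.05  ]
 [0.5999 0.3159 0.05  ]
 [0.4898 0.2858 0.05  ]
 [0.4785 0.3679 0.05  ]] [0.5386 0.3399 0.05  ] [np.float64(0.11003672643686571), np.float64(0.0754329868373893), np.float64(0.11420370653902365), np.float64(0.0828702334293504)]
bar tri (array([0.5022, 0.3318, 0.1166]), np.float64(0.0023157527837873644))
disc [[ 0.5069  0.1165  0.012 ]
 [ 0.5105 -0.0428  0.012 ]
 [ 0.5877  0.0381  0.012 ]
 [ 0.4276  0.0366  0.012 ]] [0.5087 0.0368 0.012 ] [0.5076 0.0373 0.012 ]
```

```bash
cat >> h.py <<'E'
def downpose(yaw_y):  # tool pointing down, tool y at yaw (deg)
    y=np.array([np.cos(np.radians(yaw_y)),np.sin(np.radians(yaw_y)),0]);z=np.array([0,0,-1.]);x=np.cross(y,z)
    return R.from_matrix(np.c_[x,y,z])
def rel(targets,st=None):
    st=st or monitor.state(); R0=R.from_rotvec(st['tool_rot']); p0=st['tcp_pos']
    for p,Rt in targets:
        s=R0.inv().apply(np.array(p)-p0)/.25; t=(R0.inv()*Rt).as_rotvec()/(np.pi/4)
        print('turn',np.round(t,3),'shift',np.round(s,3),'mm',round(250*np.linalg.norm(s)),'deg',round(45*np.linalg.norm(t),1))
E
python3 - <<'E'
from h import *
d=np.array([np.cos(.19),np.sin(.19)]);piv=np.array([.541,.339])
print(monitor.state()['time'])
Rt=downpose(101)
rel([([.30,.46,.22],R.from_rotvec(monitor.state()['tool_rot'])),([*(piv-.08*d),.20],Rt),([*(piv-.08*d),.10],Rt)])
E
```

```text
0.15
turn [0. 0. 0.] shift [-0.723 -0.423  0.015] mm 209 deg 0.0
turn [-0.002 -0.001 -0.554] shift [-1.484 -0.796  0.096] mm 422 deg 24.9
turn [-0.002 -0.001 -0.554] shift [-1.484 -0.795  0.496] mm 439 deg 24.9
```

>>> apply_moves(motion=[[[0, 0, 0, -0.15, -0.08, 0, 0], [0, 0, 0, -0.3, -0.17, 0, 0], [0, 0, 0, -0.45, -0.25, 0, 0], [0, 0, -0.1, -0.6, -0.33, 0.02, 0], [0, 0, -0.2, -0.75, -0.41, 0.03, 0], [0, 0, -0.35, -0.9, -0.5, 0.05, 0], [0, 0, -0.5, -1, -0.56, 0.06, 0], [0, 0, -0.554, -1, -0.56, 0.06, 0]]])

```text
time: 0.95
tcp_pos: [0.361, 0.4075, 0.2079]
tool_rot: [0.299, -3.126, 0.005]
wrist_force: [-0.9, 0.4, 0.3]
gripper_width: -0.002
```

Run:
```python
from h import *
d=np.array([np.cos(.19),np.sin(.19)]);piv=np.array([.541,.339])
s=monitor.state();print(s['time'],s['tcp_pos'],s['gripper_width'],s['wrist_force'])
Rt=downpose(101)
rel([([*(piv-.08*d),.20],Rt),([*(piv-.08*d),.10],Rt),([*(piv+.002*d),.10],Rt)])
cv2.imwrite('pics/w1.png',eyes.get_image('wrist'));cv2.imwrite('pics/s1.png',eyes.get_image('scene'))
```

```text
0.95 [0.36101489 0.40746343 0.20793422] -0.0016579718945393034 [-0.87010618  0.40525155  0.33124382]
turn [-0.004 -0.002 -0.002] shift [-0.335 -0.405  0.032] mm 132 deg 0.2
turn [-0.004 -0.002 -0.002] shift [-0.336 -0.404  0.432] mm 170 deg 0.2
turn [-0.004 -0.002 -0.002] shift [-0.664 -0.404  0.432] mm 222 deg 0.2
```

View pics/w1.png

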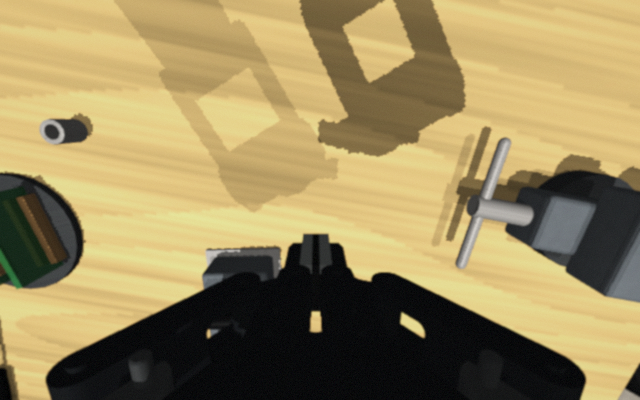

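The closed fingertips are at (316,250), the switch box is ahead on the left at (240,270), and the vise is clear to the right. I'll go down in front of the bar, then push.

>>> apply_moves(motion=[[[0, 0, 0, -0.12, -0.14, 0, 0], [0, 0, 0, -0.24, -0.28, 0.03, 0], [0, 0, 0, -0.335, -0.404, 0.1, 0], [0, 0, 0, -0.335, -0.404, 0.25, 0], [0, 0, 0, -0.335, -0.404, 0.38, 0], [0, 0, 0, -0.335, -0.404, 0.432, 0], [0, 0, 0, -0.335, -0.404, 0.432, 0]]])

```text
time: 1.75
tcp_pos: [0.4588, 0.3254, 0.0979]
tool_rot: [0.298, -3.121, 0.006]
wrist_force: [0.2, 0.2, 0.7]
gripper_width: -0.0
```

Run:
```python
from h import *
d=np.array([np.cos(.19),np.sin(.19)]);piv=np.array([.541,.339])
s=monitor.state();print(s['time'],s['tcp_pos'],s['wrist_force'])
rel([([*(piv+.003*d),.10],downpose(101))])
a=eyes.get_image('top');b=eyes.get_image('scene')
crop=lambda im,x,y,w,h,s:cv2.resize(im[y:y+h,x:x+w],None,fx=s,fy=s,interpolation=cv2.INTER_CUBIC)
cv2.imwrite('pics/c3.png',cv2.hconcat([crop(a,155,170,100,100,4),crop(b,325,75,100,100,4)]))
```

```text
1.75 [0.4587747  0.32538682 0.09791612] [0.2218859  0.23347367 0.66575631]
turn [-0.004 -0.008 -0.002] shift [-0.345 -0.009 -0.011] mm 86 deg 0.4
```

View pics/c3.png

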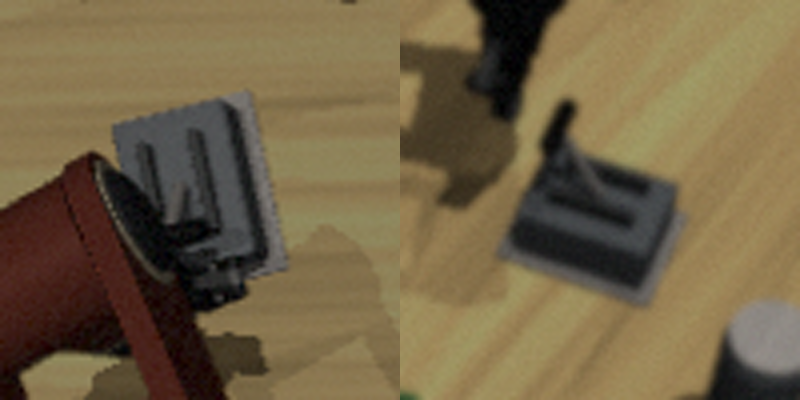

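The fingers sit just before the bar (top view (205,240), scene view fingertips at (505,105)), and the toggle is still off. Now the push.

>>> apply_moves(motion=[[[0, 0, 0, -0.06, 0, 0, 0], [0, 0, 0, -0.12, 0, 0, 0], [0, 0, 0, -0.18, 0, 0, 0], [0, 0, 0, -0.24, 0, 0, 0], [0, 0, 0, -0.29, 0, 0, 0], [0, 0, 0, -0.345, 0, 0, 0], [0, 0, 0, -0.345, 0, 0, 0], [0, 0, 0, -0.25, 0, 0, 0], [0, 0, 0, -0.1, 0, 0, 0], [0, 0, 0, 0.05, 0, -0.05, 0], [0, 0, 0, 0.05, 0, -0.2, 0], [0, 0, 0, 0.05, 0, -0.35, 0]]])

```text
time: 3.05
tcp_pos: [0.4458, 0.3237, 0.1887]
tool_rot: [0.301, -3.124, 0.004]
wrist_force: [1.2, 0.9, 0.2]
gripper_width: 0.0
```

Run:
```python
from h import *
s=monitor.state();print(s['time'],s['tcp_pos'],s['wrist_force'],s['qpos'])
c=np.array([.526,.002]);x=np.array([-.917,-.399]);g=c-.02*x
rel([([.42,.16,.22],downpose(30)),([g[0]-.09,g[1]+.0,.22],downpose(-66.5)),([*g,.20],downpose(-66.5))])
a=eyes.get_image('top');b=eyes.get_image('scene')
crop=lambda im,x,y,w,h,s:cv2.resize(im[y:y+h,x:x+w],None,fx=s,fy=s,interpolation=cv2.INTER_CUBIC)
cv2.imwrite('pics/c4.png',cv2.hconcat([crop(a,155,170,100,100,4),crop(b,325,75,100,100,4)]))
```

```text
3.05 [0.4458497  0.32366257 0.18869313] [1.16429226 0.87407421 0.19023173] [ 4.93382229e-01 -9.64333392e-02  1.82039131e+00 -1.04777585e-03
  1.42161799e+00 -1.26935087e+00]
turn [-0.005 -0.002  1.578] shift [ 0.227 -0.623 -0.123] mm 169 deg 71.0
turn [-7.000e-03  3.000e-03  3.722e+00] shift [ 0.207 -1.238 -0.122] mm 315 deg 167.5
turn [-7.000e-03  3.000e-03  3.722e+00] shift [-0.147 -1.307 -0.043] mm 329 deg 167.5
```

View pics/c4.png

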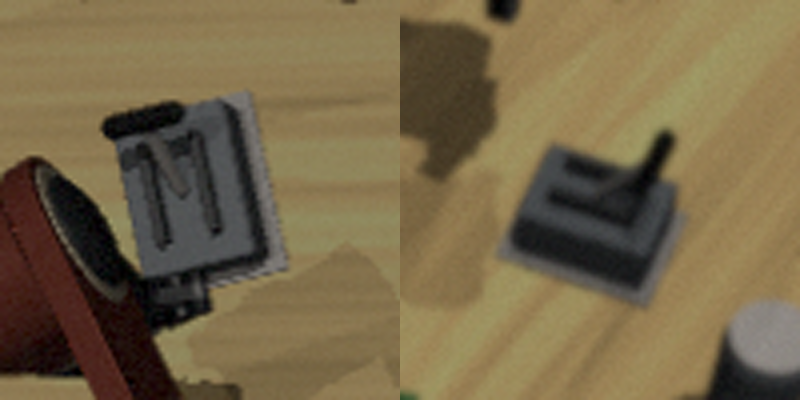

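The toggle now leans to on (top view bar at (145,120); scene view at (660,145)). Next, transit to the holder while yawing, fingers opening.

>>> apply_moves(motion=[[[0, 0, 0.17, 0, -0.12, -0.05, 0], [0, 0, 0.34, 0, -0.24, -0.1, 0], [0, 0, 0.51, 0, -0.36, -0.15, 0], [0, 0, 0.68, 0, -0.48, -0.15, 0.2], [0, 0, 0.85, 0, -0.6, -0.15, 0.4], [0, 0, 1, 0, -0.7, -0.15, 0.7], [0, 0, 1, 0, -0.7, -0.15, 0.7]]])

```text
time: 3.85
tcp_pos: [0.4845, 0.1524, 0.2346]
tool_rot: [0.922, 2.992, 0.013]
wrist_force: [-0.1, 1.1, 0.1]
gripper_width: 0.677
```

>>> apply_moves(motion=[[[0, 0, 0.18, 0, 0, 0, 0.7], [0, 0, 0.36, 0, 0, 0, 0.7], [0, 0, 0.54, 0, 0, 0, 0.7], [0, 0, 0.72, 0, 0, 0, 0.7], [0, 0, 0.9, 0, 0, 0, 0.7], [0, 0, 1, 0, 0, 0, 0.7], [0, 0, 1, 0, 0, 0, 0.7]]])

```text
time: 4.55
tcp_pos: [0.4841, 0.1533, 0.2347]
tool_rot: [1.996, 2.417, 0.019]
wrist_force: [0.3, 0.3, 0.4]
gripper_width: 0.7
```

>>> apply_moves(motion=[[[0, 0, 0.18, 0, 0, 0, 0.7], [0, 0, 0.36, 0, 0, 0, 0.7], [0, 0, 0.54, 0, 0, 0, 0.7], [0, 0, 0.72, 0, 0, 0, 0.7], [0, 0, 0.9, 0, 0, 0, 0.7], [0, 0, 1, 0, 0, 0, 0.7], [0, 0, 1, 0, 0, 0, 0.7]]])

```text
time: 5.25
tcp_pos: [0.4839, 0.1539, 0.2347]
tool_rot: [2.772, 1.476, 0.021]
wrist_force: [0.2, 0.3, -0.7]
gripper_width: 0.697
```

Run:
```python
from h import *
s=monitor.state();print(s['time'],s['tcp_pos'],s['wrist_force'],s['qpos'],s['gripper_width'])
c=np.array([.526,.002]);x=np.array([-.917,-.399]);g=c-.02*x
rel([([*g,.22],downpose(-66.5))])
```

```text
5.25 [0.48385524 0.1539462  0.23474953] [ 0.18909967  0.26739161 -0.72106699] [ 0.15950851 -0.24900113  1.87702424  0.00329292  1.50022799  0.75123354] 0.6973989920014219
turn [ 0.005 -0.017  0.724] shift [-0.344  0.522  0.059] mm 157 deg 32.6
```

>>> apply_moves(motion=[[[0, 0, 0.18, -0.08, 0.12, 0, 0.7], [0, 0, 0.36, -0.16, 0.24, 0, 0.7], [0, 0, 0.54, -0.24, 0.36, 0.02, 0.7], [0, 0, 0.724, -0.32, 0.48, 0.04, 0.7], [0, -0.01, 0.724, -0.344, 0.522, 0.059, 0.7], [0, -0.01, 0.724, -0.344, 0.522, 0.059, 0.7], [0, -0.01, 0.724, -0.344, 0.522, 0.059, 0.7]]])

```text
time: 5.95
tcp_pos: [0.544, 0.0108, 0.2198]
tool_rot: [-3.075, -0.645, -0.01]
wrist_force: [0.5, 0.8, 0.4]
gripper_width: 0.702
```

Run:
```python
from h import *
s=monitor.state();print(s['time'],s['tcp_pos'],s['wrist_force'],s['qpos'],s['gripper_width'])
print(eyes.camera_info('wrist'))
cv2.imwrite('pics/w2.png',eyes.get_image('wrist'))
```

```text
5.95 [0.54403885 0.01080461 0.21982628] [0.5350518  0.81138297 0.37636552] [-0.11796615 -0.14228685  1.80983601  0.00196396  1.46827628  1.03929561] 0.7018716944473343
{'fovy': 69.72034523112227, 'cx': 315.3582685706617, 'cy': 199.42244376583125, 'k1': -0.001349231703923551, 'position': array([0.60412348, 0.03776356, 0.36861176]), 'attitude': array([-0.2345908 ,  0.15194779, -1.15003551])}
```

View pics/w2.png

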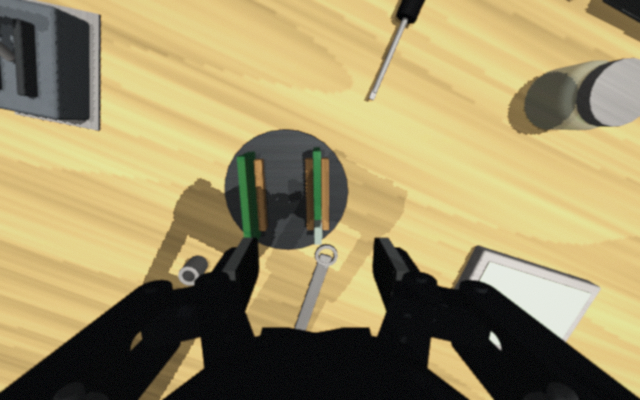

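The marked plate runs from (318,150), the clear end, to about (319,243), the frosted end. It sits between the fingers at (240,255) and (385,255). I'll measure the plate line in this view.

Run:
```python
from h import *
np.set_printoptions(precision=4,suppress=True)
a=cv2.imread('pics/w2.png')
cv2.imwrite('pics/c5.png',cv2.resize(a[125:255,215:355],None,fx=4.5,fy=4.5,interpolation=cv2.INTER_CUBIC))
hsv=cv2.cvtColor(a,cv2.COLOR_BGR2HSV)
m=((hsv[...,0]>45)&(hsv[...,0]<90)&(hsv[...,1]>80)).astype('uint8')
W=eyes.camera_info('wrist')
for r in range(148,245,6):
    for lo,hi in((232,262),(300,335)):
        q=np.nonzero(m[r,lo:hi])[0]+lo
        if len(q): print(r,q.min(),q.max(),a[r,q.min():q.max()+1,1])
```

```text
148 314 319 [55 52 52 51 51 59]
154 244 254 [49 48 45 50 46 47 49 42 47 50 50]
154 312 320 [ 72 107 132 138 135 138 143 142 128]
160 237 252 [116 127 128 126 126 125 118  96  63  48  45  43  45  45  45  45]
160 313 320 [ 96 123 133 134 130 131 130 119]
166 237 252 [103 122 129 127 130 128 127 114  79  54  46  45  45  42  44  47]
166 313 320 [ 98 118 129 128 130 131 127 116]
172 238 253 [114 128 127 127 129 130 120  96  65  50  46  43  46  43  43  52]
172 313 320 [ 86 117 126 127 130 129 128 115]
178 238 253 [ 98 121 126 129 128 126 122 112  79  51  46  46  46  46  47  43]
178 313 320 [ 83 114 125 125 124 128 125 114]
184 239 254 [108 123 125 128 123 127 120  95  61  48  45  47  47  45  45  52]
184 313 320 [ 78 111 124 124 122 126 122 110]
190 239 255 [ 81 114 123 127 126 125 122 107  78  53  48  47  44  42  44  46  45]
190 313 320 [ 76 108 121 122 121 121 120 113]
196 239 255 [ 62  99 122 129 129 128 127 116  89  61  46  49  45  46  44  42  43]
196 313 320 [ 77 105 120 120 124 122 118 114]
202 240 255 [ 79 110 123 127 126 127 122 109  75  50  44  44  46  45  45  45]
202 313 320 [ 69  95 113 120 120 119 116 108]
208 240 256 [ 63  93 117 125 125 126 126 115  90  62  50  47  46  45  46  47  45]
208 314 320 [ 97 118 125 124 123 124 114]
214 241 256 [ 74 109 124 127 127 127 120 108  75  51  47  46  42  46  45  45]
214 314 320 [ 87 112 121 126 125 124 119]
220 242 257 [ 90 117 124 123 127 124 112  86  61  45  48  42  45  43  43  44]
220 316 317 [84 85]
226 242 257 [ 72 110 123 126 125 125 123 106  75  53  46  46  43  44  45  44]
232 244 260 [120 119 117 119 115 106  82  56  46  45  47  45  43  43  42  45  38]
238 254 258 [15 14 20 38 39]
244 253 253 [8]
```

View pics/c5.png

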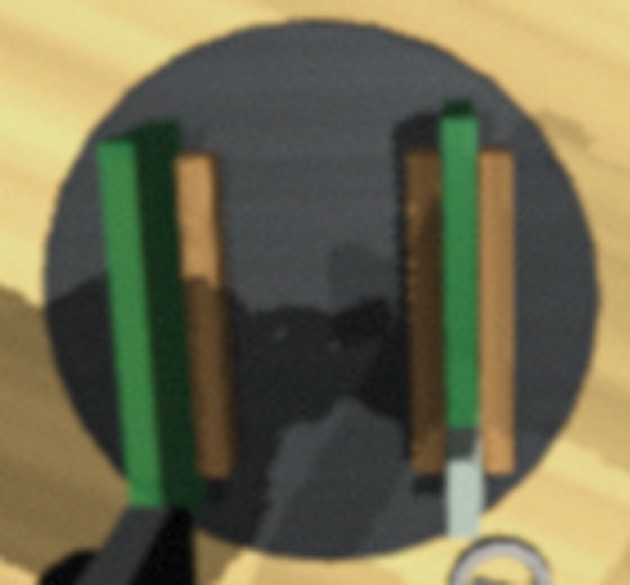

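Run:
```python
from h import *
np.set_printoptions(precision=4,suppress=True)
W=eyes.camera_info('wrist');s=monitor.state()
A=plane(W,[[316.7,151]],.068)[0];B=plane(W,[[317.3,220.7]],.068)[0]
d=(A-B)[:2];L=np.linalg.norm(d);d/=L
print(A,B,L,np.degrees(np.arctan2(d[1],d[0])))
C=B[:2]+d*.020; print('centre',C,'from A',A[:2]-d*.055)
g=C+d*.02
yaw=np.degrees(np.arctan2(d[1],d[0]))-90
print(g,yaw)
rel([([*g,.10],downpose(yaw)),([*g,.049],downpose(yaw))])
```

```text
[0.5781 0.0247 0.068 ] [ 0.5083 -0.0068  0.068 ] 0.07650568851717737 24.287868907777316
centre [0.5266 0.0014] from A [0.5279 0.0021]
[0.5448 0.0097] -65.71213109222268
turn [ 0.002 -0.008 -0.013] shift [-0.003  0.005  0.481] mm 120 deg 0.7
turn [ 0.002 -0.008 -0.013] shift [-0.004  0.005  0.685] mm 171 deg 0.7
```

The two views agree within 1–2 mm. Lowering.

>>> apply_moves(motion=[[[0, -0.008, -0.013, -0.004, 0.005, 0.12, 0.6], [0, -0.008, -0.013, -0.004, 0.005, 0.24, 0.6], [0, -0.008, -0.013, -0.004, 0.005, 0.36, 0.6], [0, -0.008, -0.013, -0.004, 0.005, 0.46, 0.6], [0, -0.008, -0.013, -0.004, 0.005, 0.54, 0.6], [0, -0.008, -0.013, -0.004, 0.005, 0.61, 0.6], [0, -0.008, -0.013, -0.004, 0.005, 0.66, 0.6], [0, -0.008, -0.013, -0.004, 0.005, 0.685, 0.6], [0, -0.008, -0.013, -0.004, 0.005, 0.685, 0.6]]])

```text
time: 6.9
tcp_pos: [0.5443, 0.0103, 0.0484]
tool_rot: [3.07, 0.662, -0.001]
wrist_force: [-0.6, -0.3, -0.1]
gripper_width: 0.598
```

Run:
```python
from h import *
s=monitor.state();print(s['time'],s['tcp_pos'],s['wrist_force'],s['gripper_width'])
rel([([.5448,.0097,.049],downpose(-65.7))])
cv2.imwrite('pics/w3.png',eyes.get_image('wrist'))
```

```text
6.9 [0.54432858 0.01033844 0.04841623] [-0.61160719 -0.34660946 -0.09646276] 0.5984893509368265
turn [0.001 0.001 0.001] shift [ 0.001  0.003 -0.002] mm 1 deg 0.1
```

View pics/w3.png

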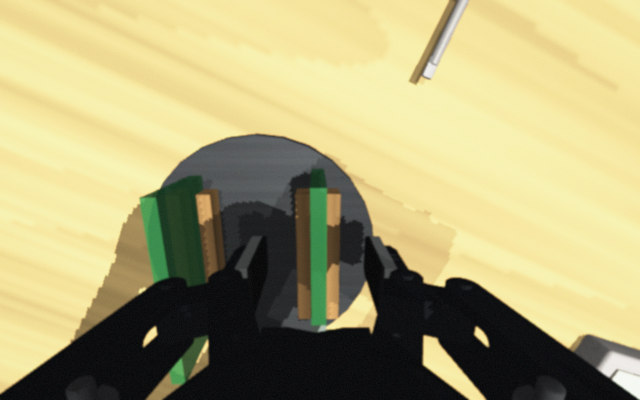

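The plate (318,170–325) stands centred between the pads and the left finger is clear of the spare. Closing.

>>> apply_moves(motion=[[[0, 0, 0, 0, 0.003, 0, 0.4], [0, 0, 0, 0, 0.003, 0, 0.2], [0, 0, 0, 0, 0.003, 0, 0.1], [0, 0, 0, 0, 0.003, 0, 0], [0, 0, 0, 0, 0.003, 0, 0], [0, 0, 0, 0, 0.003, 0, 0], [0, 0, 0, 0, 0.003, 0, 0], [0, 0, 0, 0, 0.003, 0, 0]]], force=50)

```text
time: 7.75
tcp_pos: [0.5461, 0.0093, 0.0503]
tool_rot: [3.069, 0.661, 0.004]
wrist_force: [-0.5, -0.3, 5.7]
gripper_width: 0.074
```

>>> apply_moves(motion=[[[0, 0, 0, 0, 0, -0.04, 0], [0, 0, 0, 0, 0, -0.1, 0], [0, 0, 0, 0, 0, -0.2, 0], [0, 0, 0, 0, 0, -0.3, 0], [0, 0, 0, 0, 0, -0.45, 0], [0, 0, 0, 0, 0, -0.6, 0], [0, 0, 0, 0, 0, -0.7, 0], [0, 0, 0, 0, 0, -0.7, 0], [0, 0, 0, 0, 0, -0.7, 0], [0, 0, 0, 0, 0, -0.7, 0]]])

```text
time: 8.75
tcp_pos: [0.5444, 0.0097, 0.2232]
tool_rot: [3.07, 0.662, -0.001]
wrist_force: [0.8, -0.0, -1.8]
gripper_width: 0.074
```

Run:
```python
from h import *
s=monitor.state();print(s['time'],s['tcp_pos'],s['wrist_force'],s['gripper_width'],s['qpos'])
cv2.imwrite('pics/w4.png',eyes.get_image('wrist'));cv2.imwrite('pics/s4.png',eyes.get_image('scene'))
# candidate final: label dir u radial, tool tilted
```

```text
8.75 [0.54439533 0.00973479 0.22319699] [ 0.7516213  -0.01125572 -1.82953687] 0.07391729757508801 [-1.18084683e-01 -1.38882837e-01  1.80112895e+00 -1.39529389e-03
  1.47978391e+00  1.02821377e+00]
```

View pics/w4.png

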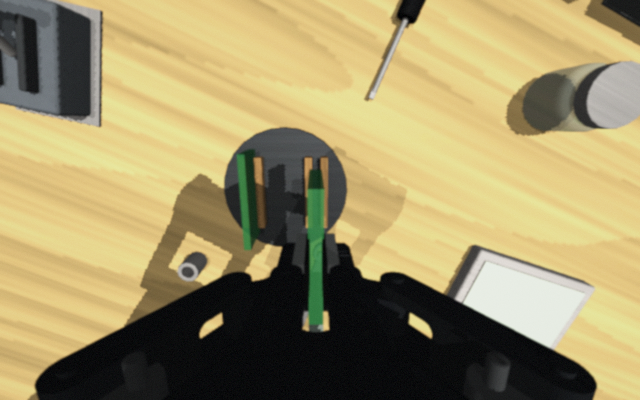

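View pics/s4.png

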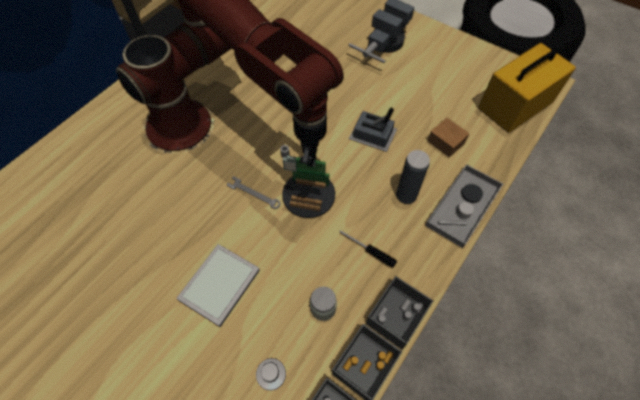

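The plate is lifted, and the spare is still at (247,200) in its slot. The toggle is still on. Next I'll compute the panel pose.

Run:
```python
from h import *
Rd=downpose(-41);Rf=Rd*R.from_rotvec([-np.pi/4,0,0])
c=np.array([.483,-.327,.144]);o=np.array([-.020,0,.0095])
pf=c-Rf.apply(o);pd=c+[0,0,.08]-Rd.apply(o)
print(pd,pf,Rf.as_matrix())
rel([(pd,Rd),(pf,Rf)])
```

```text
[ 0.49612118 -0.31190581  0.2335    ] [ 0.49105141 -0.30749872  0.15071751] [[ 6.56059029e-01  5.33660262e-01  5.33660262e-01]
 [ 7.54709580e-01 -4.63903788e-01 -4.63903788e-01]
 [ 5.55111512e-17  7.07106781e-01 -7.07106781e-01]]
turn [ 0.     0.002 -0.548] shift [-0.706  1.093 -0.041] mm 325 deg 24.7
turn [-0.984  0.217 -0.519] shift [-0.717  1.068  0.29 ] mm 330 deg 51.0
```

>>> apply_moves(motion=[[[0, 0, -0.05, -0.06, 0.09, -0.02, 0], [0, 0, -0.1, -0.12, 0.18, -0.04, 0], [0, 0, -0.16, -0.19, 0.29, -0.04, 0], [0, 0, -0.22, -0.26, 0.4, -0.04, 0], [0, 0, -0.28, -0.33, 0.51, -0.04, 0], [0, 0, -0.34, -0.4, 0.62, -0.04, 0], [0, 0, -0.4, -0.47, 0.73, -0.04, 0], [0, 0, -0.46, -0.54, 0.84, -0.04, 0], [0, 0, -0.52, -0.6, 0.93, -0.04, 0], [0, 0, -0.548, -0.64, 1, -0.04, 0], [0, 0, -0.548, -0.64, 1, -0.04, 0]]])

```text
time: 9.95
tcp_pos: [0.5005, -0.2857, 0.2314]
tool_rot: [-2.859, -1.298, 0.005]
wrist_force: [-0.3, 1.2, -0.9]
gripper_width: 0.076
```

Run:
```python
from h import *
s=monitor.state();print(s['time'],s['tcp_pos'],s['wrist_force'],s['gripper_width'],s['qpos'])
Rd=downpose(-41);Rf=Rd*R.from_rotvec([-np.pi/4,0,0])
c=np.array([.483,-.327,.144]);o=np.array([-.020,0,.0095])
rel([(c+[0,0,.06]-Rf.apply(o),Rf),(c-Rf.apply(o),Rf)])
```

```text
9.95 [ 0.5004861  -0.28573926  0.23144988] [-0.31645652  1.16996472 -0.92664477] 0.07621091214106122 [-0.64674442 -0.064323    1.71817963 -0.00226344  1.49071536  0.07221551]
turn [-1.004  0.005 -0.003] shift [-0.09   0.029  0.083] mm 32 deg 45.2
turn [-1.004  0.005 -0.003] shift [-0.09   0.03   0.323] mm 84 deg 45.2
```

>>> apply_moves(motion=[[[-0.12, 0, 0, -0.02, 0.01, 0.01, 0], [-0.26, 0, 0, -0.04, 0.02, 0.02, 0], [-0.4, 0, 0, -0.06, 0.03, 0.04, 0], [-0.54, 0, 0, -0.08, 0.03, 0.06, 0], [-0.68, 0, 0, -0.09, 0.03, 0.08, 0], [-0.82, 0, 0, -0.09, 0.03, 0.14, 0], [-0.94, 0, 0, -0.09, 0.03, 0.2, 0], [-1, 0, 0, -0.09, 0.03, 0.26, 0], [-1, 0, 0, -0.09, 0.03, 0.3, 0], [-1, 0, 0, -0.09, 0.03, 0.323, 0], [-1, 0, 0, -0.09, 0.03, 0.323, 0], [-1, 0, 0, -0.09, 0.03, 0.323, 0]]])

```text
time: 11.15
tcp_pos: [0.492, -0.3082, 0.1523]
tool_rot: [2.181, 0.991, 0.407]
wrist_force: [0.0, -0.8, -1.2]
gripper_width: 0.072
```

Run:
```python
from h import *
s=monitor.state();print(s['time'],s['tcp_pos'],s['wrist_force'],s['gripper_width'],s['qpos'])
Rd=downpose(-41);Rf=Rd*R.from_rotvec([-np.pi/4,0,0])
c=np.array([.483,-.327,.144]);o=np.array([-.020,0,.0095])
rel([(c-Rf.apply(o),Rf)])
Rm=R.from_rotvec(s['tool_rot']);print('centre pred',s['tcp_pos']+Rm.apply(o),Rm.as_matrix()[2])
for n in('scene','top','wrist'): cv2.imwrite(f'pics/{n}5.png',eyes.get_image(n))
a=cv2.imread('pics/scene5.png');b=cv2.imread('pics/top5.png')
crop=lambda im,x,y,w,h,s:cv2.resize(im[y:y+h,x:x+w],None,fx=s,fy=s,interpolation=cv2.INTER_CUBIC)
cv2.imwrite('pics/c6.png',cv2.hconcat([crop(a,150,190,130,150,3),crop(b,380,160,130,150,3)]))
```

```text
11.15 [ 0.49195716 -0.30824599  0.15229922] [ 0.03384693 -0.837117   -1.23159673] 0.07191007321113743 [-0.67005447 -0.43614909  2.30325247 -0.07609943  0.4922603   0.10007537]
turn [-0.002  0.005 -0.001] shift [-0.    -0.008  0.001] mm 2 deg 0.2
centre pred [ 0.48382722 -0.32772656  0.1456163 ] [-0.00217113  0.70617304 -0.70803596]
```

View pics/c6.png

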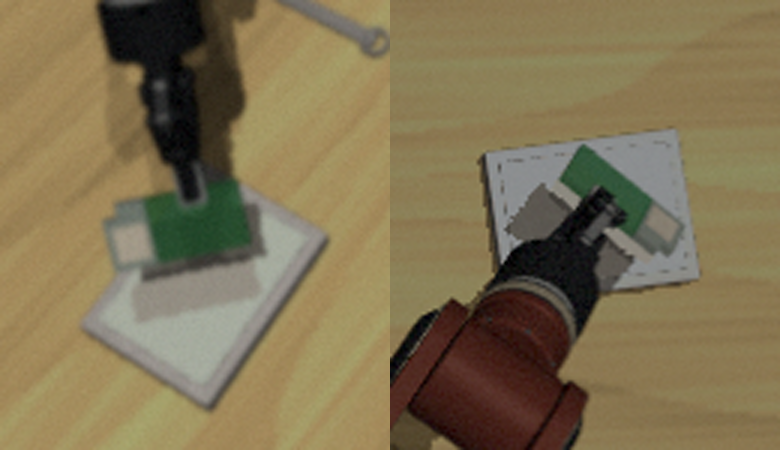

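View pics/scene5.png

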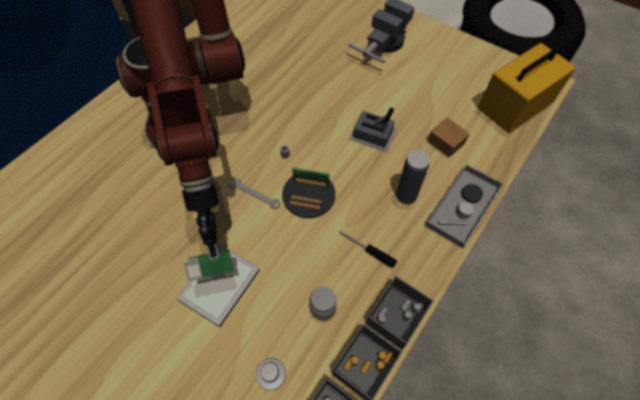

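View pics/top5.png

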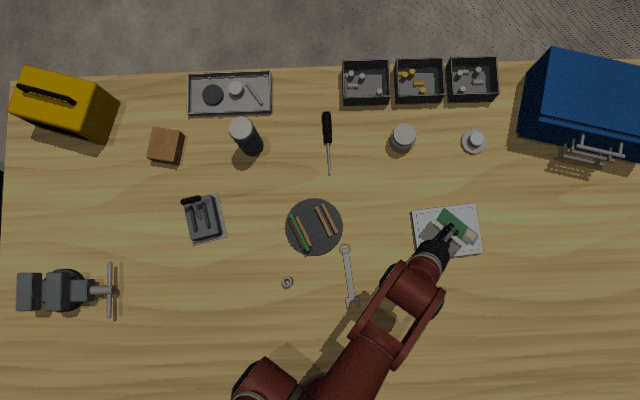

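Both views show the label facing up (scene crop (130,243), top crop (660,222)), the plate over the panel, the toggle on, and the spare and other items in place. One triangulated check before handing in.

Run:
```python
from h import *
T=eyes.camera_info('top');S=eyes.camera_info('scene')
print(tri(T,[457.7,226.7],S,[208.7,265.3]))
a=monitor.state();cv2.imwrite('pics/x.png',eyes.get_image('wrist'));s=monitor.state()
print(s['time'],s['tcp_pos']-a['tcp_pos'],abs(s['qd']).max(),s['gripper_width'])
# bystander/image change outside arm region
d=cv2.absdiff(cv2.GaussianBlur(cv2.imread('pics/top0.png'),(5,5),0),cv2.GaussianBlur(cv2.imread('pics/top5.png'),(5,5),0)).max(2)
for n,(x,y,w,h) in dict(spray=(228,112,40,50),jar=(385,120,35,35),driver=(318,108,20,70),socket=(278,272,20,18),spare=(285,205,28,50),wrench=(335,240,30,40)).items(): print(n,(d[y:y+h,x:x+w]>40).sum())
```

```text
(array([ 0.48538536, -0.32779997,  0.14190836]), np.float64(0.0009530975824882087))
11.35 [-0.00015464  0.00010156 -0.00025641] 0.00833904502969774 0.0735356335475912
spray 0
jar 0
driver 0
socket 0
spare 0
wrench 0
```

```bash
python3 -c "
from workcell import bot
print(bot.sign_off())"
```

```text
the job is handed in; nothing more can be done
None
```

I flipped the isolator toggle to on, then lifted the marked plate out of the holder by its clear glass. I finished holding it over the light panel, tipped 45° with the label up, and handed the job in at about 11.4 s with the grip still on. The sign-off gave no verdict.

My last checks all agreed:
- **Position:** triangulated from two views, the plate centre is at (0.485, -0.328, 0.142) m. That is about 3 mm from the panel's middle and 118 mm above the white surface. The pose worked out from the arm was within 4 mm of this.
- **Tilt:** the measured tool pose puts the way out of the label 45° from straight up and the long edges level to within 0.2°. The label shows from above in both fixed cameras.
- **Switch and bystanders:** the images show the toggle still on. Comparing top-camera pictures from before and after showed no change at the spare, spray can, jar, screwdriver, socket or the part of the wrench in view; the arm hid the rest of it.
- **Stillness:** the tool moved less than 0.4 mm between the last two readings.

I did not measure the fingers' contact with the frosted end directly. By geometry, the nearest pad edge was about 29 mm from it.

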